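# Unlatch and slide open the dust filter cover

### The arm

A 6-joint arm with a two-finger parallel gripper is mounted at the origin on the work surface. World frame = base frame: x ahead of the robot, y to its left, z up, the work surface at z = 0. Lengths are in mm, angles in degrees, forces in N, time in s.
With the tool pointing down it reaches from about 250 to 775 mm from the base axis. Payload 4 kg.
Tool frame: the origin (TCP) lies between the finger pads; the fingertips stand 17 mm ahead of it and the grasp point (between the pads) lies 2 mm behind it (manip.finger_overhang is the distance from the TCP to the fingertips, in mm); z points along the fingers, y is the line along which they close (so a half turn about z gives the same grasp; the last joint's range is limited). The gripper opens to 85 mm and grips with 20 to 120 N. Pads are 22 mm wide; open, the fingers measure 114 mm over their backs; the gripper's body (76 mm by 85 mm) begins 54 mm behind the grasp point. The pads swing forward as they close: fully open they stand 13 mm farther back than shut.
Start: joints at [-77.642, 4.996, 78.535, -0, 96.463, -5.907], TCP at [172.382, -522.303, 248.341] pointing down, gripper open.
Joint ranges: [-177.83, 177.83], [-43.37, 116.18], [15.69, 146.23], [-61.86, 241.86], [9.47, 152.12], [-147.06, 147.06]. Speed limits (degrees/s): [159.86, 159.86, 180, 180, 180, 180].

### API

Orientations are given as a 3x3 rotation matrix whose columns are the frame's x, y, z axes.
In Python, from cell import manip gives the robot as it stands.
- The arm moves only by the tool servo_tool, never from a script. Its argument "motion" is text: rows parted by semicolons, each of 6 numbers parted by spaces: the shift along the tool's x, y, z in cm, then the turn, a rotation vector about the tool's x, y, z in rad. In form: tx ty tz ax ay az; .... A call has 1 to 12 rows; each row is the pose to reach, as a shift and turn from the pose commanded when the call began, along the tool's axes at that moment; what a row does not reach only later rows make up. A row lasts 1/12 s, in which the tool goes at most 41.7 mm and 7.16 degrees, less where a joint would pass 70% of its speed; a pose out of reach is approached as far as the arm can. A call with a gripper value outside its range is refused whole. "jaw" is the gripper command: -1 is fully open, 1 is shut, values between are in proportion, set as the call begins (left out, the last holds). The fingers move at their own pace and stop on an object; "force" is the grip in N (left out, the last holds). Time passes only in rows, so rows that repeat a pose let the fingers close. It gives the time, the measured TCP pose, the force, the opening and the grip force at its end, in the units of the state.
- manip.read_state(): the state, without advancing time (a new reading comes with each control period).
- manip.camera(name): name is "scene" or "side" or "wrist"; returns the picture (384x512x3 uint8, red, green, blue); there is no depth.
- manip.camera_model(name): a dict with "fx", "fy", "cx", "cy" (pixels), "pose" (4x4, takes a point from camera to world coordinates); the wrist camera has in their place "tool_from_camera" (4x4, takes a point from camera to tool coordinates, whose origin is the TCP and whose axes are the flange's). Camera axes: x right, y down, z forward; pixel columns grow to the right and rows downward; lengths in mm; the calibration is good to about 2 mm. A picture is of the moment at which its call begins: read the wrist's pose just before it. camera_model takes no time and is no camera call.
- manip.finish_job(): hands the job in; it is judged then, once.
The state is a dict: "time": time; "joints": joint angles; "qd": joint speeds; "tau": joint torques, N m; "tool_pos": TCP position; "tcp_rot": TCP orientation; "wrist_force": force on the tool from outside, world axes, zero at the start; "moment": the same for the moment, N m; "width": opening from 0.0 (shut) to 1.0 (fully open); "grip_force": force on a finger pad.
Only numpy, scipy, OpenCV 4.12 (cv2) and the standard library are available. Lean on these libraries where they do the work, as an engineer would, in place of code of your own. Each camera call takes 0.05 s, during which the arm holds its last target. There are 200 camera calls.

### The job

On the sanding bench, open the dust filter box: press the orange snap tab all the way in until it is flush, then push the green cover along its guide rails, over the tab, until the filter well is completely uncovered and the cover lies flat on the ledge without sticking out past the end. Just press and push with the fingertips, never lifting or tipping the cover, and leave the sanding block, the jar and the brush where they are.

Things in the scene. Friction and masses are not known exactly. Their poses are not given: they have to be found in the camera images.
- filter_box: Dust filter box fixed to the bench, grey and black, 144 mm wide (its x), 320 mm long (its y, -170 to +150 mm), origin on the bench. Its deck is 60 mm above the bench; the cover slides on it along the box's +y between two black guide rails 8 mm high (inner faces x = -61 and +61). A black back stop, 12 mm above the deck, stands at y -168 to -158, behind the cover.
- well_mid (a point): Centre of the filter well at deck level: an opening 90 mm (x) by 100 mm (y, -140 to -40 mm in the box's frame) with a yellow pleated filter 12 mm below the deck, under the cover at the start.
- ledge_end (a point): Middle of the far (+y) end edge of the bare aluminium ledge, at deck level, y = +150 mm in the box's frame. The ledge runs from the snap tab (y -20 to +14) to here; there is no stop at its end.
- cover: Loose green cover with a white rib, 118 (x) by 130 (y) by 10 mm thick, about 0.2 kg, friction 1 to 3 N. Origin: centre of its underside; axes parallel to the box's. It starts over the well with its origin at y = -90, z = 60 mm in the box's frame, 5 mm short of the tab. The well is uncovered once the origin passes y = +25 mm; the cover reaches the ledge's end at y = +85 mm.
- rib_top (a point): Middle of the top of the cover's push rib: a white bar across the middle of the cover, 64 mm along x, 10 mm thick along y, rising 18 mm above the cover's top face; this point is 28 mm above the cover's underside.
- tab_top (a point): Middle of the top face of the orange snap tab: 46 mm (x) by 34 mm (y). As it stands out, the top is up to 9 mm above the deck and blocks the cover. It moves with the tab.
- snap_tab (a joint): Travel of the snap tab, m: 0 = fully out (top 9 mm above the deck), 0.009 = level with the deck, 0.012 = fully in (top 3 mm below the deck, at its stop). Pressed straight down with 5 to 8 N, it slides in and stays in where it is left; it does not spring back. It can start up to 2 mm in.
- block_mid (a point): Centre of a loose cork sanding block, 66 by 110 by 30 mm, lying on the bench beside the box. Leave it.
- jar_mid (a point): Centre of a loose amber varnish jar, 64 mm in diameter, 75 mm high, standing on the bench beside the box. Leave it.
- brush: Loose paint brush lying on the bench beside the box, on the other side from jar and block; its x axis runs along the handle to the bristles. Leave it.
Things that resemble listed ones, but are neither listed nor needed, are in the scene too. What is meant by the cover is not brown, and is the larger of those in its own colour.

How it is judged (in metres and radians):
On the way, in this order (a step that is already met when the one before it is completed fails the run):
1. the snap tab is pressed in to flush or deeper while the cover is still on its seat (value of joint snap_tab above 0.0088 m and y of cover in the frame of filter_box below -0.078 m), for 0.2 s.
2. the cover is pushed along the rails until the filter well is uncovered (y of cover in the frame of filter_box above 0.022 m), for 0.1 s.
At the end, for the whole second after the job is handed in: The tab is in (flush within 0.2 mm, or deeper); the cover lies still and flat (within 0.06 rad, underside within 4 mm of the deck) between the rails, the well uncovered (within 3 mm) and the cover sticking out past the end of the ledge by no more than 5 mm (value of joint snap_tab above 0.0088 m and y of cover in the frame of filter_box between 0.022 and 0.09 m and x of cover in the frame of filter_box between -0.01 and 0.01 m and z of cover in the frame of filter_box between 0.056 and 0.064 m and angle between cover's own z axis and vertical below 0.06 rad and linear speed of cover below 0.01 m/s); the robot touches nothing.
It fails at once if the cover is lifted by more than 8 mm or tipped (z of cover in the frame of filter_box above 0.068 m or angle between cover's own z axis and vertical above 0.15 rad).
It fails at once if the sanding block, jar or brush is moved by more than 20 mm (distance of any of block_mid, jar_mid, brush from where it was at the start of the episode above 0.02 m).
It also fails if it takes over 38 s, if anything falls off the work surface, if the arm or the gripper's body presses on something with over 40 N, if the wrist force passes 120 N, or if a joint passes its speed limit or range.

## Working session

There is one attempt and no reset: what is moved stays moved. The work goes in short steps, Python scripts to look and compute and a tool call to move; the robot and the scene stay as the last step left them, time stands still between calls to the robot, and variables do not carry over. Pictures are saved under pics/ and viewed, at most 10 in all, crops included, and the job is handed in when it is done.

Besides the shell and the picture viewer there is one more tool, called after "Emit:" as name(argument=value, ...) on one line, values as JSON. servo_tool: Moves the arm, as the interface text tells. Its arguments: {"type":"object","properties":{"motion":{"type":"string"},"jaw":{"type":"number"},"force":{"type":"number"}},"required":["motion"]}

```bash
mkdir -p pics; python3 - <<'E'
from cell import manip
import cv2,numpy as np
s=manip.read_state();print(s['time'],s['tool_pos'],np.round(s['tcp_rot'],3).tolist(),s['width'],manip.finger_overhang)
for n in('scene','side'):
    cv2.imwrite(f'pics/{n}0.png',manip.camera(n)[:,:,::-1])
    m=manip.camera_model(n);print(n,m['fx'],m['fy'],m['cx'],m['cy'],np.round(m['pose'],3).tolist())
E
```

```text
0.0 [ 172.27706748 -521.84836098  247.12444738] [[0.95, 0.313, -0.0], [0.313, -0.95, 0.002], [0.0, -0.002, -1.0]] 0.9983493895427658 17.0
scene 387.49126860667593 387.49126860667593 252.508490043962 195.41591536729672 [[0.45, 0.746, -0.491, 1065.258], [0.893, -0.383, 0.237, -220.276], [-0.011, -0.545, -0.838, 935.694], [0.0, 0.0, 0.0, 1.0]]
side 373.23079674992516 373.23079674992516 257.5735824095185 189.60539851374287 [[-0.788, -0.403, 0.466, 183.943], [-0.616, 0.534, -0.579, 506.915], [-0.015, -0.743, -0.669, 620.401], [0.0, 0.0, 0.0, 1.0]]
```

View pics/scene0.png

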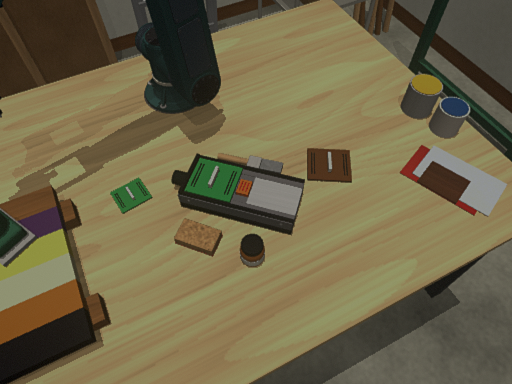

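View pics/side0.png

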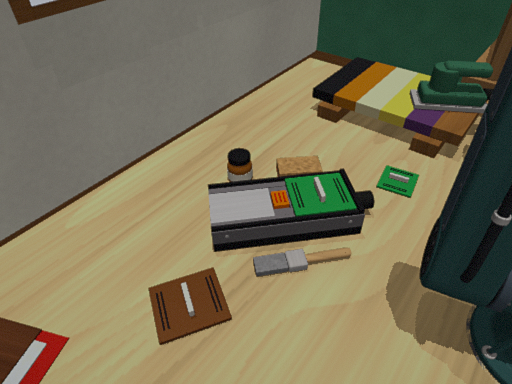

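The covers to choose from are, in the scene view: green on the box (212,178), small green on the bench (131,195) and brown on the bench (329,165). I choose the one on the box, which is the larger green. The orange tab is at (244,187). In the side view the cover is at (320,192) and the tab at (281,199).

```bash
cat > h.py <<'E'
from cell import manip
import cv2,numpy as np
def cast(n,px,z,pose=None):
    m=manip.camera_model(n);P=np.array(m['pose'] if pose is None else pose)
    px=np.atleast_2d(np.asarray(px,float))
    d=np.c_[(px[:,0]-m['cx'])/m['fx'],(px[:,1]-m['cy'])/m['fy'],np.ones(len(px))]@P[:3,:3].T
    return (P[:3,3]+d*((z-P[2,3])/d[:,2])[:,None])[:,:2]
def blob(img,lo,hi,near=None,r=60):
    h=cv2.cvtColor(img,cv2.COLOR_BGR2HSV);k=cv2.inRange(h,lo,hi)
    if near is not None:
        w=np.zeros_like(k);cv2.circle(w,near,r,255,-1);k&=w
    c,_=cv2.findContours(k,cv2.RETR_EXTERNAL,cv2.CHAIN_APPROX_NONE)
    return max(c,key=cv2.contourArea)[:,0]
E
python3 - <<'E'
from h import *
for n,g,o in(('scene',(212,178),(244,187)),('side',(320,192),(281,199))):
    im=cv2.imread(f'pics/{n}0.png')
    c=blob(im,(45,100,40),(80,255,255),g)
    print(n,'cover',cv2.minAreaRect(cast(n,c,70).astype('f4')))
    t=blob(im,(5,150,100),(20,255,255),o,18)
    print('tab',cv2.minAreaRect(cast(n,t,68).astype('f4')),len(t))
    w=blob(im,(0,0,130),(180,60,255),(216,176) if n=='scene' else (320,189),18)
    print('rib z88',cv2.minAreaRect(cast(n,w,88).astype('f4')))
    l=blob(im,(0,0,100),(180,40,255),(273,196) if n=='scene' else (240,205),40)
    print('ledge',cv2.minAreaRect(cast(n,l,60).astype('f4')))
a=cv2.imread('pics/scene0.png')[140:240,160:320];cv2.imwrite('pics/crop.png',cv2.resize(a,None,fx=5,fy=5,interpolation=cv2.INTER_CUBIC))
E
```

```text
scene cover ((460.201171875, -45.498504638671875), (131.55282592773438, 121.93476867675781), 46.16965103149414)
tab ((519.932861328125, 17.693178176879883), (32.954490661621094, 45.448463439941406), 46.00616455078125) 46
rib z88 ((459.8403015136719, -45.37818145751953), (8.213228225708008, 62.015567779541016), 45.94770431518555)
ledge ((578.7813720703125, 79.87271881103516), (134.29888916015625, 89.25515747070312), 45.796226501464844)
side cover ((455.6260070800781, -42.312103271484375), (131.46446228027344, 123.75589752197266), 46.534339904785156)
tab ((512.670166015625, 23.191326141357422), (33.205379486083984, 54.54157257080078), 45.417877197265625) 59
rib z88 ((455.316650390625, -42.76774597167969), (9.62669849395752, 62.75227737426758), 46.28065872192383)
ledge ((573.5473022460938, 73.91388702392578), (146.28634643554688, 111.56723022460938), 46.3709602355957)
```

View pics/crop.png

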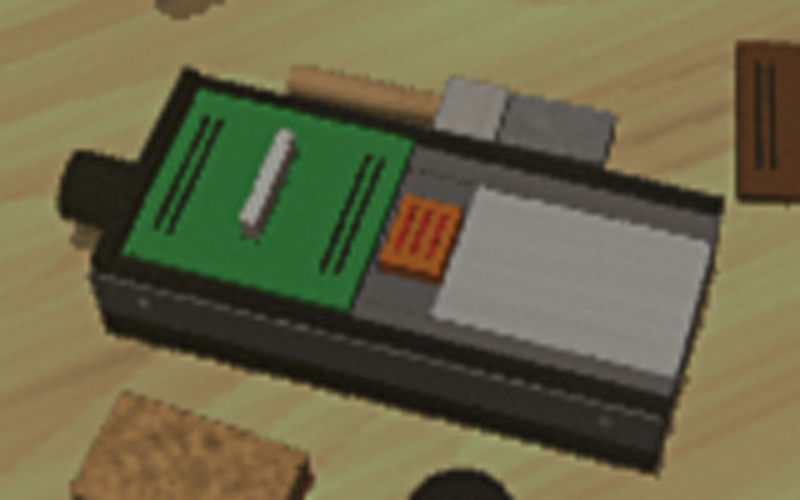

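The crop confirms it: the large green cover with its rib, the orange tab beyond it, then the ledge. Box +y points about 46° in the world, with the cover near (458,-44) and the tab near (518,19). I'll move above the tab with the gripper shut, turned so tool x lies along box +y.

Emit:
servo_tool(motion="4 -3.2 0 0 0 -0.05; 8 -6.4 0 0 0 -0.1; 12 -9.7 0 0 0 -0.15; 15 -12.2 0 0 0 -0.2; 18 -14.6 0 0 0 -0.25; 21 -17.1 0 0 0 -0.3; 24 -19.5 0 0 0 -0.35; 27 -22 0 0 0 -0.4; 30 -24.4 0 0 0 -0.45; 33 -26.8 0 0 0 -0.485; 36 -29.3 0 0 0 -0.485; 39 -31.7 0 0 0 -0.485", jaw=1, force=60)

```text
time: 1.1
tool_pos: [442.3, -99.1, 248.0]
tcp_rot: [[0.694, 0.72, -0.0], [0.72, -0.694, -0.0], [-0.0, -0.0, -1.0]]
wrist_force: [1.1, -1.0, -0.4]
width: -0.002
grip_force: 0.0
```

```bash
cat > w.py <<'E'
from h import *
import sys
s=manip.read_state();im=manip.camera('wrist')[:,:,::-1].copy();cv2.imwrite(sys.argv[1],im)
T=np.eye(4);T[:3,:3]=s['tcp_rot'];T[:3,3]=s['tool_pos']
P=T@np.array(manip.camera_model('wrist')['tool_from_camera'])
R=np.array(s['tcp_rot'])
def rep(n,lo,hi,z):
    try:
        c=blob(im,lo,hi);r=cv2.minAreaRect(cast('wrist',c,z,P).astype('f4'))
        d=R.T@np.r_[np.array(r[0])-s['tool_pos'][:2],0]
        print(n,'px',c.mean(0).round(),np.round(r[0],1),np.round(r[1],1),round(r[2],1),'tool dx dy',d[:2].round(1))
    except ValueError: print(n,'none')
rep('cover',(45,100,40),(80,255,255),70)
rep('tab',(3,150,90),(20,255,255),68)
rep('rib',(0,0,150),(180,50,255),88)
print(s['time'],s['tool_pos'].round(1) if hasattr(s['tool_pos'],'round') else s['tool_pos'])
E
python3 w.py pics/w1.png
```

```text
cover px [222. 115.] [457.5 -45. ] [130.2 118.1] 46.4 tool dx dy [ 49.5 -26.6]
tab px [219.  20.] [516.9  16.5] [31.3 45.6] 46.1 tool dx dy [135.  -26.6]
rib px [98. 39.] [434.8  71.9] [29.6 31.4] 48.2 tool dx dy [ 117.9 -124. ]
1.1 [442.3 -99.1 248. ]
```

View pics/w1.png

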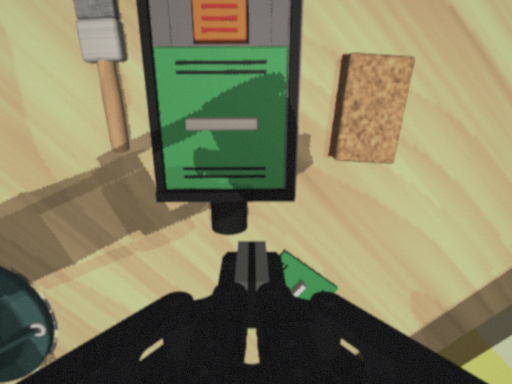

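The wrist view shows the cover at (222,115), the tab at (219,20) and the rib at (221,124). The cover measures 130 x 118 mm, as described. The tab is at tool (+136.5, -26.6) mm.

Emit:
servo_tool(motion="4 -0.8 1 0 0 0; 7.5 -1.5 3 0 0 0; 10.5 -2.1 5 0 0 0; 13.65 -2.7 7 0 0 0; 13.65 -2.7 10 0 0 0; 13.65 -2.7 12.5 0 0 0; 13.65 -2.7 14 0 0 0; 13.65 -2.7 14.8 0 0 0; 13.65 -2.7 15.2 0 0 0; 13.65 -2.7 15.2 0 0 0")

```text
time: 1.98
tool_pos: [516.9, 15.6, 95.6]
tcp_rot: [[0.694, 0.72, -0.001], [0.72, -0.694, 0.0], [-0.001, -0.001, -1.0]]
wrist_force: [0.1, -0.0, -0.5]
width: 0.001
grip_force: 0.0
```

```bash
python3 w.py pics/w2.png
```

```text
cover px [179. 286.] [471.2  24.1] [20.3 42.1] 46.0 tool dx dy [-25.5 -38.7]
tab px [248. 236.] [520.1  20.3] [37.2 45.4] 46.3 tool dx dy [ 5.7 -0.9]
rib px [274.  96.] [569.1  65.9] [80.  82.5] 46.2 tool dx dy [72.5  2.6]
1.9833 [516.9  15.6  95.6]
```

View pics/w2.png

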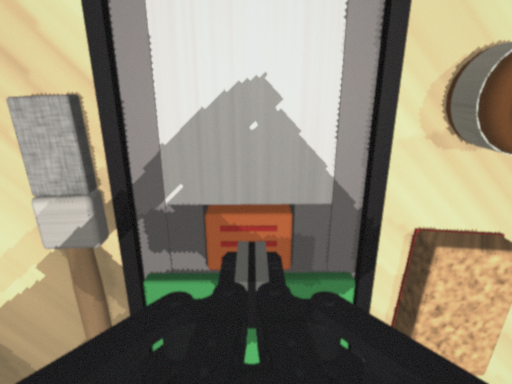

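The wrist view puts the tab at (248,236), a few mm ahead of the fingertips and centred across. I'll shift 4 mm forward and press.

Emit:
servo_tool(motion="0.2 -0.05 0.2 0 0 0; 0.4 -0.05 0.6 0 0 0; 0.4 -0.05 0.9 0 0 0; 0.4 -0.05 1.2 0 0 0; 0.4 -0.05 1.4 0 0 0; 0.4 -0.05 1.6 0 0 0; 0.4 -0.05 1.8 0 0 0; 0.4 -0.05 1.9 0 0 0; 0.4 -0.05 1.9 0 0 0; 0.4 -0.05 1.9 0 0 0")

```text
time: 2.87
tool_pos: [520.1, 19.0, 77.5]
tcp_rot: [[0.694, 0.72, 0.001], [0.72, -0.694, -0.0], [0.001, 0.001, -1.0]]
wrist_force: [0.6, -0.1, 3.3]
width: -0.0
grip_force: 1.9
```

Emit:
servo_tool(motion="0 0 0.1 0 0 0; 0 0 0.2 0 0 0; 0 0 0.3 0 0 0; 0 0 0.35 0 0 0; 0 0 0.35 0 0 0; 0 0 0.35 0 0 0")

```text
time: 3.37
tool_pos: [520.1, 19.1, 74.0]
tcp_rot: [[0.694, 0.72, 0.001], [0.72, -0.694, -0.0], [0.001, 0.001, -1.0]]
wrist_force: [0.5, 0.7, 5.1]
width: -0.002
grip_force: 2.5
```

Emit:
servo_tool(motion="0 0 0.1 0 0 0; 0 0 0.15 0 0 0; 0 0 0.15 0 0 0; 0 0 -1 0 0 0; 0 0 -4 0 0 0; -3 0 -6 0 0 0; -7 0 -6 0 0 0; -11 0 -6 0 0 0; -15 0 -6 0 0 0; -15 0 -6 0 0 0; -15 0 -6 0 0 0")

```text
time: 4.28
tool_pos: [413.8, -90.0, 133.0]
tcp_rot: [[0.697, 0.717, -0.002], [0.717, -0.697, 0.001], [-0.001, -0.002, -1.0]]
wrist_force: [0.6, 0.2, -0.0]
width: 0.003
grip_force: 0.0
```

```bash
python3 w.py pics/w3.png
```

```text
cover px [251. 105.] [457. -46.] [126.9 118.8] 46.3 tool dx dy [61.6  0.4]
tab px [403. 131.] [ 518. -112.] [20.   0.8] 42.9 tool dx dy [56.9 90.1]
rib px [251. 123.] [458.6 -44.6] [ 8.9 62.9] 46.5 tool dx dy [63.8  0.5]
4.2833 [413.8 -90.  133. ]
```

View pics/w3.png

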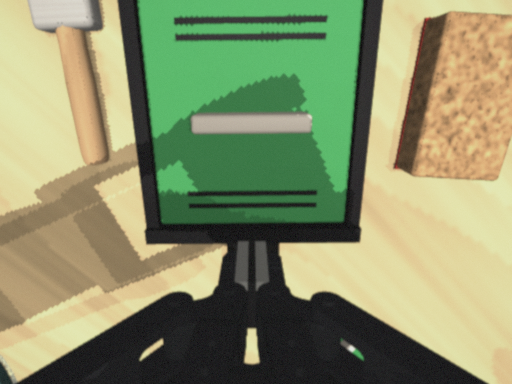

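The rib is at (251,123), 64 mm ahead of the tool and centred. I'll descend behind it with the tips about 5 mm above the cover and creep into contact.

Emit:
servo_tool(motion="2 0 0 0 0 0; 3.2 0.05 0.5 0 0 0; 3.2 0.05 2 0 0 0; 3.2 0.05 3 0 0 0; 3.2 0.05 3.7 0 0 0; 3.2 0.05 4.1 0 0 0; 3.2 0.05 4.1 0 0 0; 3.6 0.05 4.1 0 0 0; 4 0.05 4.1 0 0 0; 4.4 0.05 4.1 0 0 0; 4.7 0.05 4.1 0 0 0; 5 0.05 4.1 0 0 0")

```text
time: 5.33
tool_pos: [450.8, -53.9, 93.6]
tcp_rot: [[0.694, 0.72, 0.0], [0.72, -0.694, -0.002], [-0.001, 0.001, -1.0]]
wrist_force: [-1.9, -2.7, 3.5]
width: -0.003
grip_force: 2.0
```

Emit:
servo_tool(motion="0.2 0 -0.1 0 0 0; 0.5 0 -0.1 0 0 0; 0.8 0 -0.1 0 0 0; 1.1 0 -0.1 0 0 0; 1.4 0 -0.1 0 0 0; 1.7 0 -0.1 0 0 0; 2 0 -0.1 0 0 0; 2.3 0 -0.1 0 0 0; 2.6 0 -0.1 0 0 0; 3 0 -0.1 0 0 0")

```text
time: 6.17
tool_pos: [471.6, -31.6, 93.8]
tcp_rot: [[0.694, 0.72, -0.0], [0.72, -0.694, -0.0], [-0.0, 0.0, -1.0]]
wrist_force: [-2.7, -2.6, 2.6]
width: 0.001
grip_force: 1.9
```

```bash
python3 w.py pics/w4.png
```

```text
cover px [248. 199.] [487.1 -13.9] [116.2 118.5] 46.3 tool dx dy [23.5 -1.1]
tab px [248.  84.] [528.8  29.4] [ 3.4 42. ] 46.1 tool dx dy [83.7 -1.1]
rib px [241.  43.] [538.3  39.1] [29.6 74.7] 46.1 tool dx dy [97.2 -1. ]
6.1667 [471.6 -31.6  93.8]
```

View pics/w4.png

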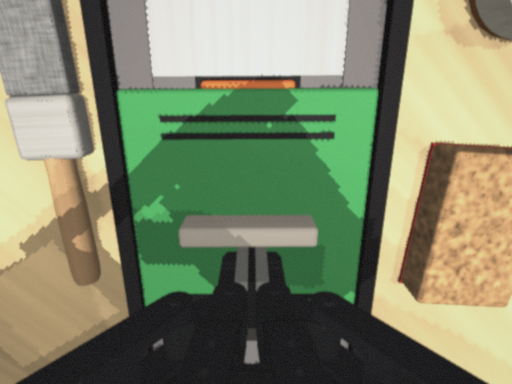

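The cover has slid over the sunken tab (sliver at (248,84)) and the rib at (248,231) is against the fingertips. It is at about y = -54, so about 109 mm remain.

Emit:
servo_tool(motion="0.5 0 0 0 0 0; 1 0 0 0 0 0; 1.5 0 0 0 0 0; 2 0 0 0 0 0; 2.5 0 0 0 0 0; 3 0 0 0 0 0; 3.5 0 0 0 0 0; 4 0 0 0 0 0; 4.5 0 0 0 0 0; 5 0 0 0 0 0; 5.5 0 0 0 0 0; 6 0 0 0 0 0")

```text
time: 7.22
tool_pos: [513.4, 11.9, 93.7]
tcp_rot: [[0.694, 0.72, -0.0], [0.72, -0.694, 0.0], [0.0, -0.0, -1.0]]
wrist_force: [-1.9, -2.5, 1.5]
width: 0.004
grip_force: 1.3
```

Emit:
servo_tool(motion="0.5 0 0 0 0 0; 1 0 0 0 0 0; 1.5 0 0 0 0 0; 2 0 0 0 0 0; 2.5 0 0 0 0 0; 3 0 0 0 0 0; 3.5 0 0 0 0 0; 4 0 0 0 0 0; 4.4 0 0 0 0 0; 4.7 0 0 0 0 0; 4.9 0 0 0 0 0; 4.9 0 0 0 0 0")

```text
time: 8.22
tool_pos: [547.5, 47.3, 93.7]
tcp_rot: [[0.694, 0.72, 0.001], [0.72, -0.694, 0.001], [0.001, 0.0, -1.0]]
wrist_force: [0.5, 1.2, -0.1]
width: 0.002
grip_force: 0.0
```

Emit:
servo_tool(motion="-0.5 0 0 0 0 0; -1.5 0 0 0 0 0; -2.5 0 -1 0 0 0; -3 0 -4 0 0 0; -5 0 -8 0 0 0; -9 0 -11 0 0 0; -13 0 -12 0 0 0; -17 0 -12 0 0 0; -17 0 -12 0 0 0; -17 0 -12 0 0 0")

```text
time: 9.05
tool_pos: [427.5, -77.6, 215.4]
tcp_rot: [[0.697, 0.717, 0.003], [0.717, -0.697, -0.001], [0.001, 0.003, -1.0]]
wrist_force: [0.5, 0.1, 0.8]
width: 0.003
grip_force: 0.0
```

```bash
python3 w.py pics/w5.png; python3 - <<'E'
from h import *
for n,x in(('scene',(268,195)),('side',(245,205))):
    im=manip.camera(n)[:,:,::-1].copy();cv2.imwrite(f'pics/{n}5.png',im)
    c=blob(im,(45,100,40),(80,255,255),x,90);print(n,cv2.minAreaRect(cast(n,c,70).astype('f4')))
E
```

```text
cover px [248.  13.] [520.   19.2] [ 18.8 118. ] 45.8 tool dx dy [133.8  -1.2]
tab px [248.  36.] [509.1   8.8] [10.5 44.2] 45.8 tool dx dy [118.8  -1.8]
rib px [109.  42.] [433.2  73.5] [29.4 30.9] 48.3 tool dx dy [ 112.3 -101.3]
9.05 [427.5 -77.6 215.4]
scene ((559.7683715820312, 59.14982604980469), (129.10231018066406, 122.3115234375), 46.305755615234375)
side ((555.12841796875, 62.29072570800781), (129.5310821533203, 124.65689086914062), 46.05154800415039)
```

View pics/w5.png

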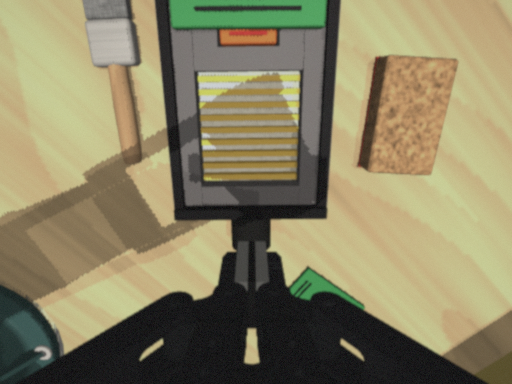

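View pics/side5.png

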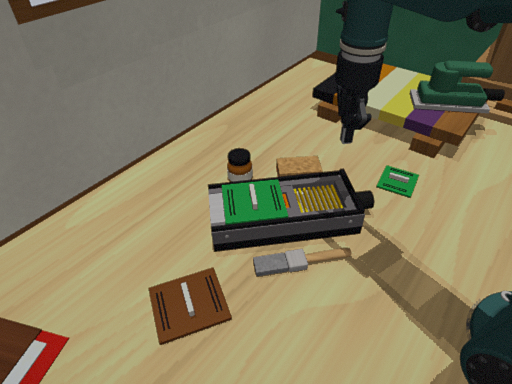

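The wrist view shows the well fully uncovered at (249,127) and the tab at (248,36). In the side view the cover lies flat at (253,200) with some ledge still bare beyond it. Its displacement of about 144 mm puts it at y ≈ +54. The block, jar and brush haven't moved.

```bash
python3 -c "
from cell import manip
print(manip.finish_job())"
```

```text
the job is handed in; nothing more can be done
None
```

The job is handed in: the tab is pressed in, the cover lies flat on the ledge at about y = +54 mm (limits 22 to 90), the well is fully uncovered and the block, jar and brush are where they were; the hand-in call returned no verdict.

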